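# Put the half-inch drive set back into its drawer tray

## Task

Put the half-inch drive set back into its foam-lined tray: the ratchet, the long extension bar, the slim tall socket and the short wide socket each go fully down, lying flat or standing upright, into the cut-out made for it, the ratchet with its head in the broad end. Set each one down, do not drop it or let it topple. The short extension bar and the big axle-nut socket do not belong to the set: leave them where they are.

Things in the scene. Friction and masses are not known exactly. Their poses are not given: they have to be found in the camera images.
- tray: Shallow black drawer tray, fixed on the worktop, 238 (x) x 262 (y) mm plus a 5 mm lip, rim 35 mm high. Origin: centre of its underside, at the worktop. Its +y axis points away from the robot, within 0.25 rad. In it lie three dark grey foam inlay modules (cut-out floors lighter grey) side by side along its x axis, in any order, headed like the tray.
- ratchet_inlay: Foam module 75 (x) x 250 (y) x 25 mm fixed in the tray; origin centre of underside, 5 mm above the worktop. Ratchet cut-out 12 mm deep (floor at module z 13), y -117 to +117, 36 wide for the handle, 54 wide from y +40 up for the head, finger recess 62 wide at y -20..20. Ratchet lies in it with its origin over x = y = 0, its +y along the module's +y; play 6 mm.
- extension_inlay: Foam module 75 (x) x 250 (y) x 25 mm fixed in the tray; origin centre of underside, 5 mm above the worktop. Straight cut-out 10 mm deep (floor at module z 15), 36 wide, y -82 to +82, finger recess 62 wide at y -20..20. The long extension bar lies in it along y, either way round, its origin over x = y = 0; play 6 mm.
- socket_inlay: Foam module 75 (x) x 250 (y) x 25 mm fixed in the tray; origin centre of underside, 5 mm above the worktop. Two round wells 18 mm deep (floor at module z 7): diameter 38 at x 0, y -60 mm for the slim socket, diameter 54 at x 0, y +55 mm for the wide one; play 6 mm.
- ratchet: Bright steel ratchet, lying, 220 mm long along its y, 350 g. Origin: middle of length and width, at its underside. Handle 24 wide, 25 high (y -110 to 50); head at the +y end 40 wide, 23 high, with a square drive standing up to z 42 at y 89. Grip across the handle near the origin. Its +y starts within 0.3 rad of pointing away from the robot (+x).
- long_extension: Bright steel extension bar, 151 mm long along its y, lying, 200 g. To the fingers it is a square bar 24 wide and 24 high all along; it does not roll. Origin: middle of length and width, at its underside. Its +y starts within 0.5 rad of pointing away from the robot (+x).
- slim_socket: Bright steel socket, slim and tall: outside diameter 26 mm, height 65 mm, standing upright with the hexagon mouth up, 120 g. Origin: centre of its underside; z axis up its middle.
- wide_socket: Bright steel socket, short and wide: outside diameter 42 mm, height 42 mm, standing upright with the hexagon mouth up, 190 g. Origin: centre of its underside; z axis up its middle.
- short_extension: Look-alike, leave alone: short extension bar, 76 mm long along its y axis, 24 mm wide and high, lying. Origin: middle of its length and width, at its underside.
- axle_socket: Look-alike, leave alone: big axle-nut socket, outside diameter 60 mm, height 62 mm, standing upright. It fits none of the wells. Origin: centre of its underside.
There are look-alikes about, which are no part of the job. Leave any yellow look-alike of the slim_socket alone.

How it is judged:
By the outcome, as a careful person would: the job done as asked, in the order asked, and still so for the second after the job is handed in, with the robot touching nothing.
It also fails if it takes over 112 s, if anything falls off the work surface, if the arm or the gripper's body presses on something with over 40 N, if the wrist force passes 120 N, or if a joint passes its speed limit or range.

## Robot

A 7-joint arm with a two-finger parallel gripper is mounted at the origin on a cart in front of the work surface, level with it; the furniture and walls round the work are solid. World frame = base frame: x ahead of the robot, y to its left, z up, the work surface at z = 0. Lengths are in m, angles in rad, forces in N, time in s.
With the tool pointing down it reaches from about 0.425 to 0.975 m from the base axis. Payload 16.7 kg.
Tool frame: the origin (TCP) lies on the centre line of the jaws, within the pads' length; the fingertips stand 8 mm ahead of it and the grasp point (between the pads) lies 11 mm behind it (manip.tip_reach is the distance from the TCP to the fingertips, in m); z points along the fingers, y is the line along which they close (so a half turn about z gives the same grasp; the last joint's range is limited). The gripper opens to 85 mm and grips with 20 to 120 N. Pads are 22 mm wide; open, the fingers measure 114 mm over their backs; the gripper's body (76 mm by 85 mm) begins 54 mm behind the grasp point. The pads swing forward as they close: fully open they stand 13 mm farther back than shut.
Start: joints at [-1.45, 0.426, 0.074, 1.606, -0.034, 1.111, -0.067], TCP at [0.181, 0.65, 0.239] pointing down, gripper open.
Joint ranges: [-2.85, 2.85], [-0.5, 2.14], [-1.23, 1.37], [0.21, 2.46], [-1.02, 4.16], [0.16, 2.05], [-2.73, 2.73]. Speed limits (rad/s): [1.89, 1.89, 2.39, 2.39, 3.01, 3.01, 3.01].

## Interface

Orientations are given as a rotation vector (axis times angle).
In Python, from station import manip, set_gripper, planner, cams gives the robot as it stands. Calls block until the motion is done:
- manip.movep(position, orientation): joint-space move of the TCP to a pose.
- manip.move_l(position, orientation=None, speed=0.15, contact_N=None): straight line of the TCP; orientation=None keeps the orientation; speed is the mean speed in m/s. With contact_N (N) it stops when the force on the tool has changed by that much, and returns True; else False.
- manip.move_j(angles): joint-space move.
- set_gripper(opening, grip_force=None): finger opening in m; grip_force is the grip in N (None keeps the last); returns when the fingers have stopped.
- manip.sleep(seconds).
- planner.inverse_kinematics(position, orientation): joint angles nearest the present ones, or None.
- cams.grab_frame(name): name is "scene" or "top" or "wrist"; returns a dict with "frame" (480x640x3 uint8, red, green, blue), "depth" (480x640 float32, m along the optical axis (not along the pixel's ray), 0 where there is no reading), "fx", "fy", "cx", "cy" (pixels), "xyz" and "attitude" of the camera in the world. Camera axes: x right, y down, z forward; pixel columns grow to the right and rows downward; lengths in m; the calibration is good to about 2 mm. A picture is of the moment at which its call begins.
A pose or a line that the arm cannot do raises manip.MotionError and nothing moves.
- manip.close_job(): hands the job in; it is judged then, once.
Readings, each from a call of its own:
- manip.get_t(): time.
- manip.get_qpos(): joint angles.
- manip.get_dq(): joint speeds.
- manip.get_joint_efforts(): joint torques, N m.
- manip.get_tool_pos(): TCP position.
- manip.get_ee_rot(): TCP orientation.
- manip.get_wrist_force(): force on the tool from outside, world axes, zero at the start.
- manip.get_ft_torque(): the same for the moment, N m.
- manip.get_width(): finger opening in m.
- manip.get_grip_force(): force on a finger pad.
Only numpy, scipy, OpenCV 4.12 (cv2) and the standard library are available. Lean on these libraries where they do the work, as an engineer would, in place of code of your own. Each camera call takes 0.05 s, during which the arm holds its last target. There are 200 camera calls.

## Working session

There is one attempt and no reset: what is moved stays moved. The work goes in short steps, each a Python script; the robot and the scene stay as the last script left them, time stands still between calls to the robot, and variables do not carry over. Pictures are saved under pics/ and viewed, at most 14 in all, crops included, and the job is handed in when it is done.

```bash
ls; mkdir -p pics; cat > h.py <<'E'
import numpy as np, cv2
from scipy.spatial.transform import Rotation as R
from station import manip,set_gripper,planner,cams
def grab(n):
    f=cams.grab_frame(n); a=np.array(f["attitude"],float)
    f["R"]=R.from_rotvec(a).as_matrix() if a.size==3 else a
    return f
def save(f,p): cv2.imwrite(p,f["frame"][:,:,::-1])
def ray(f,u,v,z):
    d=f["R"]@np.array([(u-f["cx"])/f["fx"],(v-f["cy"])/f["fy"],1.0]); o=np.array(f["xyz"])
    return o+d*(z-o[2])/d[2]
def cloud(f):
    v,u=np.mgrid[:480,:640]; d=f["depth"]
    P=np.stack([(u-f["cx"])/f["fx"]*d,(v-f["cy"])/f["fy"]*d,d],-1)
    return P@f["R"].T+np.array(f["xyz"])
E
python3 - <<'E'
from h import *
for n in("top","scene"):
    f=grab(n); save(f,f"pics/{n}0.png"); print(n,f["xyz"],f["attitude"],f["fx"],f["cx"],f["cy"])
    np.savez(f"{n}0.npz",**{k:f[k] for k in f})
print(manip.get_ee_rot(),manip.get_t())
E
```

```text
pics
top [0.39592002 0.00694397 1.35944892] [-2.17016466  2.16261249 -0.13100051] 588.6837606415069 309.7457774343491 245.00191450217045
scene [0.12598476 0.58289818 0.6656979 ] [-0.79719801  2.5095535  -1.15540763] 452.6476757673925 324.40938717424183 238.83254648220446
[-4.24092726e-01 -3.11274224e+00  1.79244801e-03] 0.1
```

View pics/top0.png

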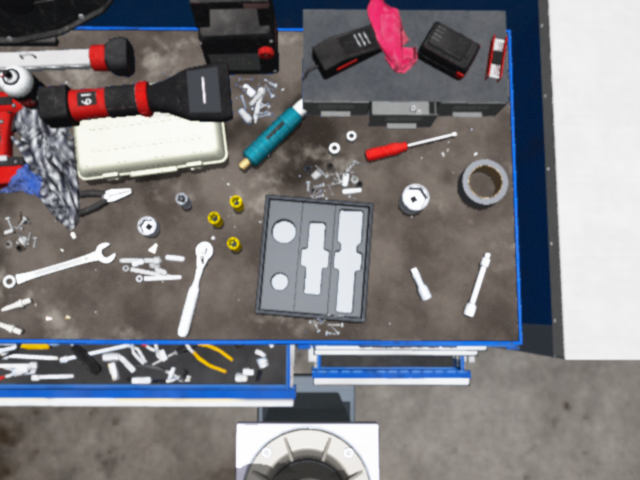

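View pics/scene0.png

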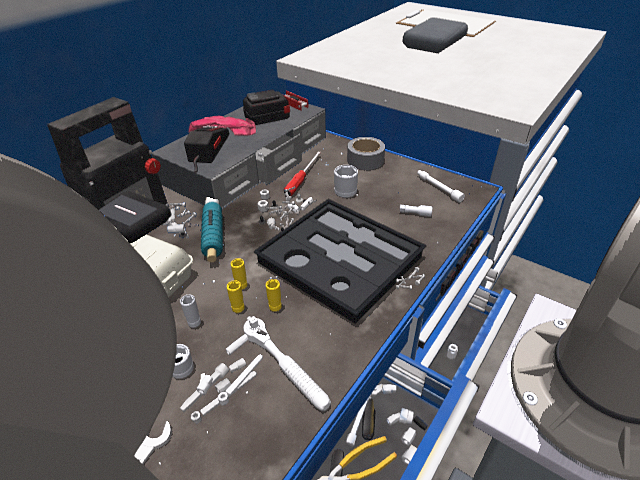

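Top view, the candidates by pixel:
- **Ratchet:** (205,243)–(184,332), head up. It is the only one; the wrench at (60,265) is a spanner.
- **Bars:** (487,255)–(470,315) is about 150 mm, so it is the long one. (415,268)–(425,298) is the short look-alike.
- **Slim socket:** the steel one at (183,201). The yellow ones at (214,219), (236,202) and (233,244) are decoys.
- **Wide sockets:** (147,226) is about 42 mm. (414,199) is about 60 mm, so it is the axle socket.
- **Tray modules, left to right:** sockets, extension, ratchet.

```bash
cat > m.py <<'E'
from h import *
f=dict(np.load("top0.npz")); f["R"]=R.from_rotvec(f["attitude"]).as_matrix() if f["attitude"].size==3 else f["attitude"]
C=cloud(f); im=f["frame"]; hsv=cv2.cvtColor(im,cv2.COLOR_RGB2HSV); 
def P(pts,z): return np.array([ray(f,u,v,z)[:2] for u,v in pts])
def comp(mask,u,v,z,name,circ=False):
    n,l,s,c=cv2.connectedComponentsWithStats(mask.astype(np.uint8))
    near=[(np.hypot(*(c[i]-[u,v])),i) for i in range(1,n) if s[i,4]>25]; i=min(near)[1]
    cn=max(cv2.findContours((l==i).astype(np.uint8),cv2.RETR_EXTERNAL,cv2.CHAIN_APPROX_NONE)[0],key=len)[:,0]
    w=P(cn,z).astype(np.float32)
    if circ: r=cv2.minEnclosingCircle(w); 
    else: r=cv2.minAreaRect(w)
    print(name,c[i].round(1),s[i,4],"rect",np.round(r[0],4),np.round(r[1],4),(np.round(r[2],2) if not circ else ""),"cent",P([c[i]],z)[0].round(4),"zmed/p90",np.percentile(C[...,2][l==i],[50,95]).round(4))
    return w
V=hsv[...,2].astype(int);S=hsv[...,1]; Z=C[...,2]
br=(V>140)&(S<60)
comp(br,195,288,.02,"ratchet"); comp(br,478,285,.02,"long"); comp(br,420,283,.02,"short")
comp(br,183,201,.06,"slim",1); comp(br,147,226,.042,"wide",1); comp(br,414,199,.062,"axle",1)
for n,u,v,h in(("slim",183,201,.05),("wide",147,226,.032),("axle",414,199,.05),("ratchet",195,288,.012),("long",478,285,.012)): comp(Z>h,u,v,h+.01,"D:"+n,"s" not in n[:0] and n not in("ratchet","long"))
fl=(V>110)&(S<60)
for n,u,v,z in(("wwell",284,231,.012),("swell",279,282,.012)): comp(fl,u,v,z,n,1)
comp(fl,315,258,.02,"extcut"); comp(fl,348,262,.018,"ratcut")
w=comp(Z>.02,315,258,.035,"tray depth")
print(V[225:230,283],V[258,300:305],Z[0:1,0:1],Z[320,400:405])
big=im[180:345,90:500]; cv2.imwrite("pics/crop1.png",cv2.resize(big,None,fx=1.95,fy=1.95,interpolation=cv2.INTER_CUBIC)[:,:,::-1])
E
python3 m.py
```

```text
ratchet [194. 287.] 1092 rect [0.4484 0.2568] [0.0415 0.2223] 79.1 cent [0.4517 0.2597] zmed/p90 [0.0228 0.0307]
long [477.5 285.5] 516 rect [ 0.4616 -0.3872] [0.0242 0.1543] 70.09 cent [ 0.4573 -0.3849] zmed/p90 [0.0184 0.0259]
short [420.8 284.7] 304 rect [ 0.4619 -0.2536] [0.0798 0.0236] 25.87 cent [ 0.4587 -0.2557] zmed/p90 [0.0201 0.027 ]
slim [180.9 197.8] 85 rect [0.6487 0.2866] 0.0146  cent [0.6492 0.2863] zmed/p90 [0.0627 0.0686]
wide [146.2 225.2] 297 rect [0.5894 0.3666] 0.0228  cent [0.5896 0.3667] zmed/p90 [0.03  0.045]
axle [415.5 196.7] 578 rect [ 0.6543 -0.2397] 0.0321  cent [ 0.6538 -0.2391] zmed/p90 [0.0366 0.0649]
D:slim [181.2 199.3] 87 rect [0.6449 0.2865] 0.0154  cent [0.6459 0.2857] zmed/p90 [0.0628 0.0691]
D:wide [146.7 226. ] 157 rect [0.5869 0.3651] 0.0227  cent [0.5879 0.3654] zmed/p90 [0.041  0.0464]
D:axle [415.1 197.3] 244 rect [ 0.6521 -0.2375] 0.0313  cent [ 0.6527 -0.2386] zmed/p90 [0.0604 0.0661]
D:ratchet [194.  288.4] 1011 rect [0.4466 0.2562] [0.0387 0.2188] 78.53 cent [0.4483 0.2592] zmed/p90 [0.0233 0.0313]
D:long [476.7 286.7] 449 rect [ 0.4595 -0.3849] [0.0234 0.1503] 69.98 cent [ 0.4544 -0.3824] zmed/p90 [0.0193 0.0262]
wwell [314.2 260.8] 11061 rect [ 0.5113 -0.0133] 0.1732  cent [ 0.513  -0.0129] zmed/p90 [0.0283 0.0348]
swell [284.5 320.2] 84 rect [0.3746 0.0552] 0.0213  cent [0.3775 0.0541] zmed/p90 [0.0013 0.0056]
extcut [314.2 260.8] 11061 rect [ 0.4926 -0.0108] [0.2264 0.3047] 85.51 cent [ 0.5123 -0.0128] zmed/p90 [0.0283 0.0348]
ratcut [314.2 260.8] 11061 rect [ 0.4927 -0.0108] [0.2267 0.3052] 85.51 cent [ 0.5125 -0.0128] zmed/p90 [0.0283 0.0348]
tray depth [310.9 258.7] 10071 rect [ 0.5365 -0.0133] [0.2498 0.3091] 85.5 cent [ 0.5158 -0.0052] zmed/p90 [0.031  0.0378]
[237 237 237 239 238] [153 216 237 240 240] [[0.14195238]] [0.00237718 0.00269956 0.00356718 0.00225587 0.00065619]
```

View pics/crop1.png

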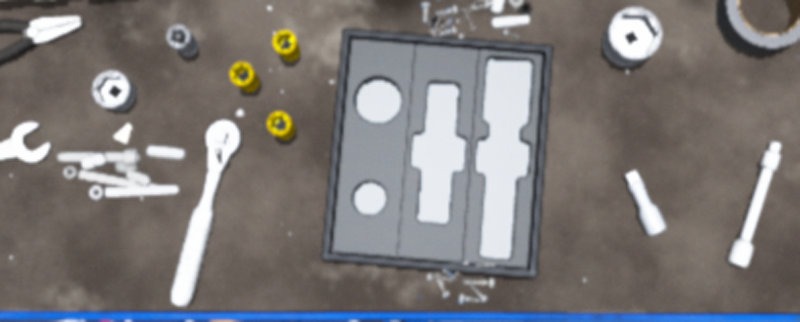

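The crop confirms the choice: steel slim socket at crop (180,40) apart from the yellow ones, wide socket at (115,92), ratchet, long bar at (755,205), and tray with the modules in order sockets, extension, ratchet. Next I fit the tray cut-outs and take a wrist look over the tray on the way.

```bash
cat > t.py <<'E'
import sys
from h import *
def cutouts(f):
    """centres of cut-outs in world, from bright floors inside the tray"""
    hsv=cv2.cvtColor(f["frame"],cv2.COLOR_RGB2HSV); m=((hsv[...,2]>195)&(hsv[...,1]<50)).astype(np.uint8)
    for c in cv2.findContours(m,cv2.RETR_EXTERNAL,cv2.CHAIN_APPROX_NONE)[0]:
        if cv2.contourArea(c)<120: continue
        p=ray(f,*c[:,0].mean(0),.018)
        if not(0.38<p[0]<.67 and abs(p[1]+.01)<.13): continue
        for z in(.018,):
            w=np.array([ray(f,u,v,z)[:2] for u,v in c[:,0]],np.float32)
            r=cv2.minAreaRect(w); print("px",c[:,0].mean(0).round(),"rect",np.round(r[0],4),np.round(r[1],4),round(r[2],2),"area",cv2.contourArea(w))
if __name__=="__main__":
    f=dict(np.load("top0.npz")); f["R"]=R.from_rotvec(f["attitude"]).as_matrix(); cutouts(f)
    down=R.from_euler("ZX",[np.pi/2,np.pi])  # tool z down
    print(down.as_matrix().round(2))
    for p in([.53,-.01,.42],[.5,-.01,.36],[.46,-.01,.36],[.5,-.01,.32]):
        q=planner.inverse_kinematics(p,down.as_rotvec()); print(p,None if q is None else np.round(q,2))
E
python3 t.py
```

```text
px [279. 282.] rect [0.465  0.0659] [0.0323 0.0353] 45.41 area 0.0009112256571096045
px [314. 259.] rect [ 0.5182 -0.013 ] [0.0612 0.1618] 85.23 area 0.006236936809034895
px [284. 232.] rect [0.5787 0.0566] [0.0464 0.0506] 0.24 area 0.0018707570416164332
px [347. 260.] rect [ 0.512 -0.088] [0.0599 0.2316] 88.03 area 0.009667340992219331
[[ 0.  1.  0.]
 [ 1. -0. -0.]
 [ 0.  0. -1.]]
[0.53, -0.01, 0.42] [-0.98  0.06  0.94  1.71 -0.05  1.39 -0.03]
[0.5, -0.01, 0.36] [-1.    0.01  0.93  1.87 -0.01  1.27 -0.07]
[0.46, -0.01, 0.36] [-1.07 -0.13  0.89  1.94  0.1   1.29 -0.22]
[0.5, -0.01, 0.32] [-0.97  0.06  0.92  1.92 -0.05  1.18 -0.03]
```

```bash
cat >> h.py <<'E'
def down(a): return (R.from_euler("z",a)*R.from_euler("x",np.pi)).as_rotvec()
T0=-4.7*np.pi/180
def best(p,a):
    c=[]
    for k in(0,np.pi):
        q=planner.inverse_kinematics(p,down(a+k))
        if q is not None: c.append((np.abs(np.array(q)-manip.get_qpos()).max(),a+k,np.round(q,2)))
    return min(c,key=lambda x:x[0]) if c else None
E
python3 - <<'E'
from h import *
a=np.radians(-10.9)
for p in([.4475,.2565,.25],[.512,-.088,.2],[.46,-.386,.2],[.646,.286,.2],[.588,.366,.2]):
    for k in (0,np.pi):
        q=planner.inverse_kinematics(p,down(a+k)); print(p,k,None if q is None else np.round(q,2))
b=best([.4475,.2565,.25],a); print(b)
manip.movep([.4475,.2565,.25],down(b[1])); print(manip.get_t(),manip.get_tool_pos())
f=grab("wrist"); save(f,"pics/w1.png"); np.savez("w1.npz",**{k:f[k] for k in f}); print(f["xyz"],f["R"].round(2))
E
```

```text
[0.4475, 0.2565, 0.25] 0 [-1.32  0.18  0.77  1.98 -0.15  1.03 -2.24]
[0.4475, 0.2565, 0.25] 3.141592653589793 [-0.93  0.15  0.31  1.96 -0.05  1.03  0.79]
[0.512, -0.088, 0.2] 0 [-0.75  0.32  0.97  2.03 -0.33  0.95 -1.37]
[0.512, -0.088, 0.2] 3.141592653589793 [-0.69  0.3   0.89  2.03 -0.29  0.94  1.73]
[0.46, -0.386, 0.2] 0 [-0.24  0.65  1.21  1.86 -0.68  1.13 -0.53]
[0.46, -0.386, 0.2] 3.141592653589793 [ 0.53  0.34  0.07  1.82 -0.03  0.98  2.  ]
[0.646, 0.286, 0.2] 0 [-1.03  0.63  0.79  1.6  -0.49  1.12 -1.88]
[0.646, 0.286, 0.2] 3.141592653589793 [-0.71  0.52  0.29  1.58 -0.16  1.07  1.  ]
[0.588, 0.366, 0.2] 0 [-1.18  0.61  0.78  1.63 -0.47  1.1  -2.03]
[0.588, 0.366, 0.2] 3.141592653589793 [-0.8   0.49  0.21  1.61 -0.11  1.05  0.82]
(np.float64(0.8604073321762711), np.float64(2.951351765122411), array([-0.93,  0.15,  0.31,  1.96, -0.05,  1.03,  0.79]))
1.8333 [0.44722283 0.25756229 0.24996873]
[0.36871882 0.27187616 0.38415922] [[ 0.19  0.93  0.31]
 [ 0.98 -0.18 -0.06]
 [ 0.    0.31 -0.95]]
```

View pics/w1.png

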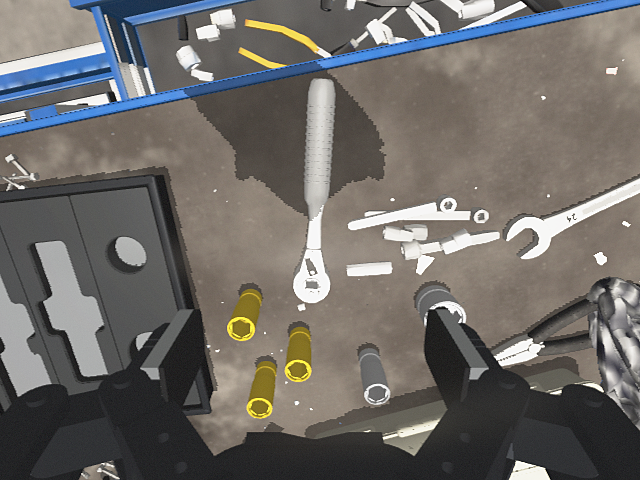

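The wrist view shows the ratchet from its handle end at (321,78) to its head end at (311,304). The fingers are at the bottom, and the area across the handle middle is clear.

```bash
cat >> h.py <<'E'
def blob(f,u,v,zlo,zc,circ=False,zhi=.09):
    """component of cloud points above zlo around pixel -> rect in world on plane zc"""
    Z=cloud(f)[...,2]; m=((Z>zlo)&(Z<zhi)&(f["depth"]>0)).astype(np.uint8)
    l=cv2.connectedComponents(m)[1]; k=l[int(v),int(u)]
    if k==0: return None
    c=max(cv2.findContours((l==k).astype(np.uint8),cv2.RETR_EXTERNAL,cv2.CHAIN_APPROX_NONE)[0],key=len)[:,0]
    w=np.array([ray(f,a,b,zc)[:2] for a,b in c],np.float32)
    return (cv2.minEnclosingCircle(w) if circ else cv2.minAreaRect(w)), np.percentile(Z[l==k],[50,95])
E
python3 - <<'E'
from h import *
f=dict(np.load("w1.npz"))
for u,v in((321,78),(311,304),(317,140),(313,288)): print(ray(f,u,v,.012).round(4))
print(blob(f,320,130,.008,.014))
print(blob(f,376,395,.05,.065,True),blob(f,245,328,.05,.065,True))
t=dict(f)
from t import cutouts
E
```

```text
[0.3433 0.2836 0.012 ]
[0.5638 0.2315 0.012 ]
[0.3957 0.27   0.012 ]
[0.5455 0.2373 0.012 ]
(((0.45130711793899536, 0.2548465430736542), (0.03809583932161331, 0.22291262447834015), 78.14910125732422), array([0.02223706, 0.02582162]))
(((0.6426482200622559, 0.28210633993148804), 0.018177561461925507), array([0.06017685, 0.06473073])) None
```

```bash
cat >> h.py <<'E'
def pick(x,y,a,z,opening,safe=.13,F=70,expect=None):
    set_gripper(opening); manip.movep([x,y,z+.06],down(a))
    hit=manip.move_l([x,y,z],speed=.1,contact_N=8); 
    set_gripper(0.0 if expect is None else max(0,expect-.01),F); w=manip.get_width(); p=manip.get_tool_pos()
    print("pick hit",hit,"w",round(w,4),"grip",manip.get_grip_force(),"z",np.round(p,4))
    manip.move_l([x,y,safe],speed=.2); print("lifted w",manip.get_width(),"t",manip.get_t(),np.round(manip.get_wrist_force(),1))
    return p[2]
def look(n):
    f=grab("wrist"); save(f,f"pics/{n}.png"); np.savez(f"{n}.npz",**{k:f[k] for k in f}); return f
E
python3 - <<'E'
from h import *
set_gripper(.05)
z=pick(.4495,.2565,np.radians(180-11.3),.011,.05,expect=.024)
manip.movep([.512,-.088,.13],down(T0+np.pi)); print(manip.get_t(),np.round(manip.get_tool_pos(),4),manip.get_width())
look("w2"); save(grab("top"),"pics/top2.png"); open("zg","w").write(str(z))
E
python3 -c "
import cv2,numpy as np
a=cv2.imread('pics/w2.png');b=cv2.imread('pics/top2.png')[150:390,180:500]
cv2.imwrite('pics/c2.png',np.hstack([cv2.resize(a,(480,360)),cv2.resize(b,(320,240),).copy() if 0 else cv2.copyMakeBorder(b,0,120,0,0,cv2.BORDER_CONSTANT)]))"
```

```text
pick hit False w 0.0236 grip 68.4566581249237 z [0.4499 0.2569 0.012 ]
lifted w 0.023441283235698062 t 5.15 [-0.8 -0.7 -3.2]
6.4667 [ 0.5121 -0.0868  0.1296] 0.02373403637355429
```

View pics/c2.png

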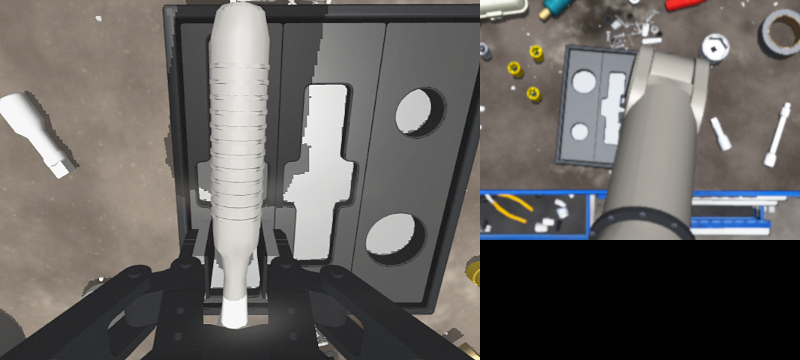

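```bash
python3 - <<'E'
from h import *
f=dict(np.load("w2.npz"))
for n,u,v in(("slim",561,149),("ext near",440,112),("ext far",416,349),("wide",530,317),("rat end y-117", 320, 36)): print(n,ray(f,u,v,.03).round(4))
E
```

```text
slim [0.4664 0.064  0.03  ]
ext near [ 0.4395 -0.0083  0.03  ]
ext far [ 0.5985 -0.022   0.03  ]
wide [0.5793 0.0561 0.03  ]
rat end y-117 [ 0.3944 -0.0744  0.03  ]
```

```bash
cat >> h.py <<'E'
def place(x,y,a,zt,rel,up=.13):
    manip.move_l([x,y,zt+.018],down(a),speed=.15)
    hit=manip.move_l([x,y,zt-.003],speed=.03,contact_N=6); p=manip.get_tool_pos()
    print("place hit",hit,"tcp",np.round(p,4),"want z",zt,"F",np.round(manip.get_wrist_force(),1))
    if abs(p[2]-zt)>.006: print("NOT DOWN"); return False
    set_gripper(rel); print("w",manip.get_width()); manip.move_l([x,y,up],speed=.15); print("t",manip.get_t()); return True
E
python3 - <<'E'
from h import *
ok=place(.5125,-.0895,T0+np.pi,.030,.031)
if ok:
    manip.movep([.5,-.02,.25],down(T0+np.pi)); look("w3")
E
```

```text
place hit True tcp [ 0.5124 -0.0894  0.03  ] want z 0.03 F [-2.   0.6 13.8]
w 0.03084719476676249
t 8.9167
```

View pics/w3.png

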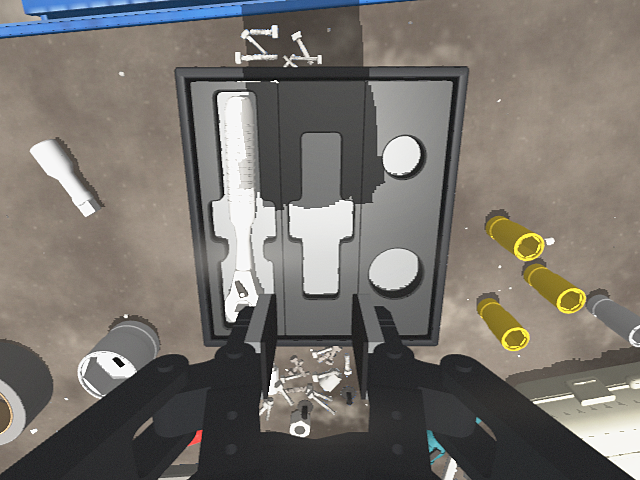

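The ratchet lies in its cut-out with its head in the broad end, (238,95)–(240,310). Next is the long bar.

```bash
python3 - <<'E'
from h import *
a=np.radians(160)
print(np.round(planner.inverse_kinematics([.4605,-.386,.22],down(a)),2),np.round(manip.get_qpos(),2))
manip.movep([.4605,-.386,.22],down(a)); f=look("w4"); print(manip.get_t(),np.round(manip.get_tool_pos(),4))
Z=cloud(f)[...,2]; m=((Z>.008)&(Z<.05)).astype(np.uint8)
n,l,s,c=cv2.connectedComponentsWithStats(m)
for i in range(1,n):
    if s[i,4]>400:
        v,u=np.argwhere(l==i)[0]; r=blob(f,u,v,.008,.014); print(c[i].round(),s[i,4],r)
E
```

```text
[-0.02  0.41  0.8   1.83 -0.34  1.04  2.14] [-0.54  0.13  0.49  2.   -0.07  1.03  1.48]
11.0167 [ 0.4614 -0.3846  0.2199]
[619. 142.] 12450 (((0.524222731590271, -0.12325627356767654), (0.03630245104432106, 0.27956637740135193), 84.83587646484375), array([0.02964368, 0.03541814]))
[146. 216.] 6934 (((0.4325319528579712, -0.547978937625885), (0.05917332321405411, 0.2954290509223938), 87.86629486083984), array([0.05507407, 0.08679546]))
[449. 152.] 1983 (((0.4642033278942108, -0.2573879659175873), (0.07911718636751175, 0.024202315136790276), 24.294286727905273), array([0.01923387, 0.02380648]))
[310. 193.] 2795 (((0.4643573760986328, -0.38855019211769104), (0.023592639714479446, 0.1524755358695984), 71.76446533203125), array([0.01780132, 0.0234891 ]))
[508. 326.] 1739 (((0.6782957315444946, -0.2319880574941635), (0.11466942727565765, 0.06881190836429596), 23.49095916748047), array([0.044491  , 0.06152496]))
[535. 356.] 1437 (((0.6782957315444946, -0.2319880574941635), (0.11466942727565765, 0.06881190836429596), 23.49095916748047), array([0.044491  , 0.06152496]))
[341. 403.] 1891 (((0.6800965666770935, -0.4286867380142212), (0.04762854427099228, 0.09170732647180557), 72.50819396972656), array([0.04039012, 0.04841345]))
[596. 403.] 2395 (((0.7760360240936279, -0.17513103783130646), (0.043208494782447815, 0.09163536131381989), 15.603837013244629), array([0.02283923, 0.02769879]))
[620. 452.] 1191 (((0.8572323322296143, -0.15064497292041779), (0.09101491421461105, 0.035431090742349625), 31.695117950439453), array([0.02730013, 0.05048026]))
```

View pics/w4.png

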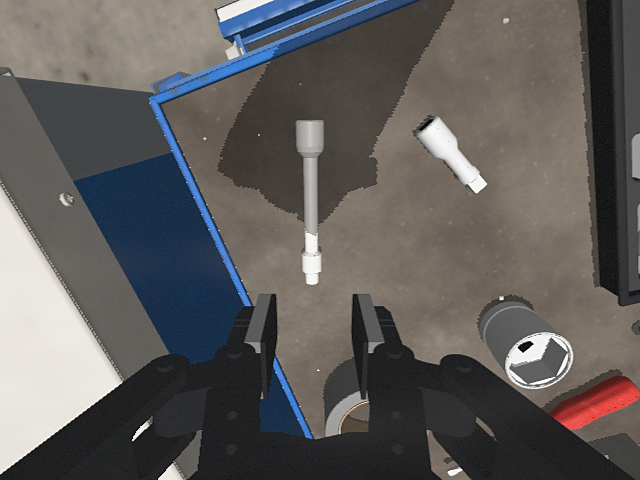

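The bar runs (310,120)–(310,285) with nothing close to it. The short bar at (450,155) stays where it is.

```bash
python3 - <<'E'
from h import *
z=pick(.462,-.3875,np.radians(161),.011,.05,expect=.024)
if manip.get_width()>.018:
    x,y,a=.5185,-.014,T0+np.pi
    manip.movep([x,y,.13],down(a))
    if place(x,y,a,z+.020,.031):
        # slim socket: look close
        print(np.round(planner.inverse_kinematics([.6,.27,.25],down(a)),2))
        manip.movep([.6,.27,.25],down(a)); f=look("w5"); print(manip.get_t())
E
```

```text
pick hit False w 0.0227 grip 69.83499526977539 z [ 0.4623 -0.3878  0.0119]
lifted w 0.02240631645228451 t 13.8417 [-0.1  0.  -2.8]
place hit True tcp [ 0.5184 -0.0138  0.0318] want z 0.031869262360035525 F [-3.1  0.5 14.2]
w 0.03105684553707062
t 17.5833
[-1.07  0.48  0.77  1.67 -0.36  1.14  1.29]
18.85
```

View pics/w5.png

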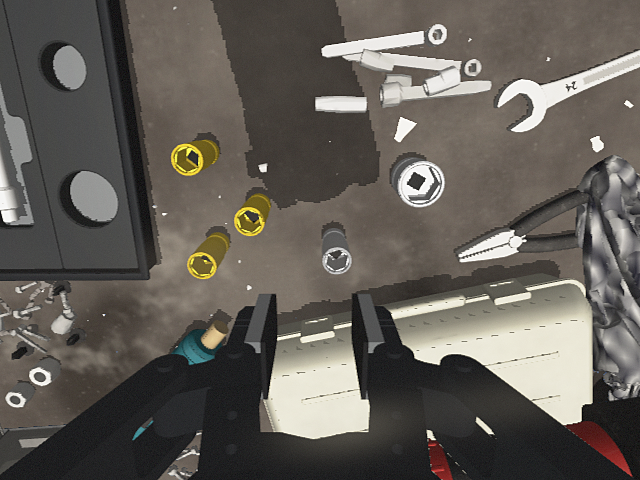

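Slim socket's top ring is at (337,260) and the wide one's at (421,186). The yellow ones are at (187,158), (250,218) and (203,262). The white case edge lies behind the slim socket, so I check that clearance.

```bash
python3 - <<'E'
from h import *
f=dict(np.load("w5.npz")); C=cloud(f)
print("slim",ray(f,337,260,.065).round(4),blob(f,337,240,.03,.065),blob(f,345,268,.055,.065,True))
print("wide",ray(f,421,186,.042).round(4))
D=dict(np.load("top0.npz")); D["R"]=R.from_rotvec(D["attitude"]).as_matrix(); T=cloud(D)
m=(abs(T[...,1]-.285)<.05)&(T[...,0]>.66)&(T[...,0]<.8)
for lo in np.arange(.66,.78,.02):
    k=m&(T[...,0]>=lo)&(T[...,0]<lo+.02); print(lo.round(2),T[...,2][k].max().round(3))
# ring centre from colour
g=cv2.cvtColor(f["frame"],cv2.COLOR_RGB2GRAY)
E
```

```text
slim [0.6484 0.2837 0.065 ] (((0.6429941058158875, 0.2828212082386017), (0.025154143571853638, 0.036213796585798264), 89.28353118896484), array([0.05393279, 0.06466611])) (((0.6468307971954346, 0.28268635272979736), 0.014684905298054218), array([0.06276751, 0.06492343]))
wide [0.5929 0.3641 0.042 ]
0.66 0.008
0.68 0.012
0.7 0.053
0.72 0.082
0.74 0.086
0.76 0.087
```

```bash
python3 - <<'E'
from h import *
a=T0+np.pi
z=pick(.647,.2835,a,.038,.046,expect=.026,safe=.17)
if manip.get_width()>.02:
    x,y=.4655,.0655
    manip.movep([x,y,.17],down(a))
    if place(x,y,a,z+.012,.040,up=.17):
        z=pick(.591,.3645,a,.030,.060,expect=.042,safe=.15)
        if manip.get_width()>.035:
            manip.movep([.579,.0565,.15],down(a)); look("w6"); open("zg","w").write(str(z)); print(manip.get_t())
E
```

```text
pick hit False w 0.0248 grip 68.61897468566895 z [0.6474 0.2836 0.0388]
lifted w 0.023922908236958616 t 21.7083 [-0.1  0.3 -1.9]
place hit True tcp [0.4655 0.0656 0.0507] want z 0.05081500201808177 F [-0.9  1.5 10.4]
w 0.03980741285690989
t 25.4583
pick hit False w 0.0398 grip 70.03230929374695 z [0.5914 0.3648 0.0311]
lifted w 0.03971618704731151 t 28.875 [-0.4  0.8 -2.6]
30.1
```

```bash
ls pics/w6.png
```

```text
pics/w6.png
```

```bash
python3 - <<'E'
from h import *
z=float(open("zg").read()); a=T0+np.pi
if place(.579,.0565,a,z+.012,.052,up=.17):
    manip.movep([.5,.2,.3],down(a)); f=look("w7"); t=grab("top"); save(t,"pics/top7.png")
    c=t["frame"][180:345,90:500]; cv2.imwrite("pics/c7.png",cv2.resize(c,None,fx=1.95,fy=1.95,interpolation=cv2.INTER_CUBIC)[:,:,::-1]); print(manip.get_t())
E
```

```text
place hit True tcp [0.5789 0.0566 0.0431] want z 0.0431373781802563 F [-2.5  0.6 10.7]
w 0.05235749452933984
t 32.7083
33.6583
```

View pics/w7.png

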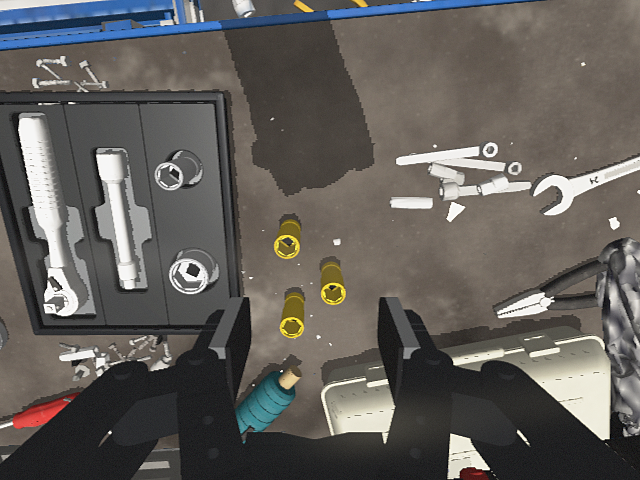

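View pics/c7.png

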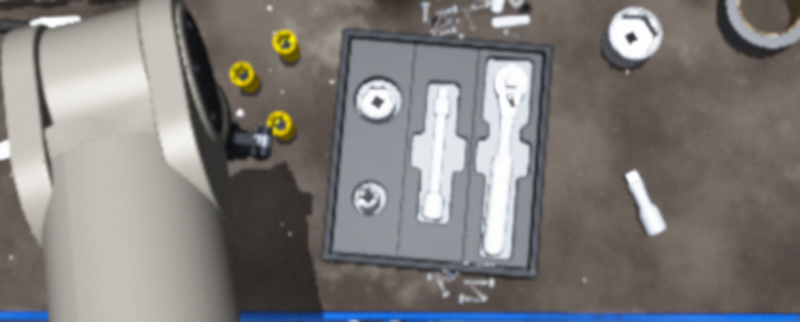

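All four pieces are seated: ratchet at crop (500,155), bar at (435,150), slim socket at (370,197) and wide socket at (378,100). The short bar, axle socket and yellow sockets have not moved, and the gripper is clear of everything.

```bash
python3 -c "
from h import *
manip.sleep(.5); print(manip.close_job())"
```

```text
the job is handed in; nothing more can be done
None
```

The ratchet, long extension bar, slim socket and wide socket are each seated in their own cut-outs, the look-alikes were left untouched, and the job was handed in at about 34 s of the 112 s allowed.

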